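Put the glazed vases back on their sample tiles

TASK

The three glazed vases have been stood on the wrong sample tiles: move them, one at a time, until each stands upright in the middle of the tile of its own colour, parking one in the middle of the white plaster bat on the way. Set each down gently, let go of it wherever you put it, never stand one on the dusty bench itself or tip one over, and leave the unglazed clay vase, the glaze jar and the cup where they are.

Things in the scene. Friction and masses are not known exactly. Their poses are not given: they have to be found in the camera images.
- blue_vase: Vase glazed blue with a bare cream foot and a dark mouth, upright, round about its z axis, 130 mm tall, about 0.18 to 0.35 kg. Foot 50 mm across, belly 62 mm across at most, then a straight cylindrical neck 30 mm across over the top 40 mm (90 to 130 mm above the foot), where it is best gripped. Origin: centre of the underside, z up the axis.
- green_vase: Vase glazed green with a bare cream foot and a dark mouth, upright, round about its z axis, 110 mm tall, about 0.18 to 0.35 kg. Foot 50 mm across, belly 64 mm across at most, then a straight cylindrical neck 30 mm across over the top 40 mm (70 to 110 mm above the foot), where it is best gripped. Origin: centre of the underside, z up the axis.
- red_vase: Vase glazed red with a bare cream foot and a dark mouth, upright, round about its z axis, 120 mm tall, about 0.18 to 0.35 kg. Foot 50 mm across, belly 62 mm across at most, then a straight cylindrical neck 30 mm across over the top 40 mm (80 to 120 mm above the foot), where it is best gripped. Origin: centre of the underside, z up the axis.
- blue_tile: Blue glaze sample tile, fixed flat on the bench, 100 x 100 mm, 10 mm thick (cream body, blue top). Origin: centre of the underside, so its upper face is 10 mm above; x and y along its sides, z up.
- green_tile: Green glaze sample tile, fixed flat on the bench, 100 x 100 mm, 10 mm thick (cream body, green top). Origin: centre of the underside, so its upper face is 10 mm above; x and y along its sides, z up.
- red_tile: Red glaze sample tile, fixed flat on the bench, 100 x 100 mm, 10 mm thick (cream body, red top). Origin: centre of the underside, so its upper face is 10 mm above; x and y along its sides, z up.
- spare_bat: Plain white plaster bat, the free spot, empty at the start, fixed flat on the bench, 100 x 100 mm, 10 mm thick. Origin: centre of the underside, so its upper face is 10 mm above; x and y along its sides, z up.
- raw_vase: Bystander: unglazed clay-coloured vase, loose, 100 mm tall, 60 mm across the belly, standing on the bench. Origin: centre of the underside.
- glaze_jar: Bystander: jar with a white cap and a paper label, loose, 75 mm tall, 60 mm across, standing on the bench. Origin: centre of the underside.
- cup: Bystander: cream unglazed cup, loose, 60 mm tall, 70 mm across the rim, standing on the bench. Origin: centre of the underside.
Not all that is in view belongs to the job. What is shaped like the blue_vase but yellow is not meant.

How it is judged (in metres and radians):
On the way:
1. one of the vases stands parked, released, in the middle of the plaster bat (within 30 mm) (((horizontal distance between blue_vase and spare_bat below 0.03 m and z of blue_vase in the frame of spare_bat between 0.006 and 0.014 m and angle between blue_vase's own z axis and vertical below 0.1 rad and linear speed of blue_vase below 0.02 m/s and angular speed of blue_vase below 0.2 rad/s and contact force between blue_vase and the fingers below 0.1 N) or (horizontal distance between green_vase and spare_bat below 0.03 m and z of green_vase in the frame of spare_bat between 0.006 and 0.014 m and angle between green_vase's own z axis and vertical below 0.1 rad and linear speed of green_vase below 0.02 m/s and angular speed of green_vase below 0.2 rad/s and contact force between green_vase and the fingers below 0.1 N) or (horizontal distance between red_vase and spare_bat below 0.03 m and z of red_vase in the frame of spare_bat between 0.006 and 0.014 m and angle between red_vase's own z axis and vertical below 0.1 rad and linear speed of red_vase below 0.02 m/s and angular speed of red_vase below 0.2 rad/s and contact force between red_vase and the fingers below 0.1 N))), for 0.2 s.
At the end, for the whole second after the job is handed in: Each of the three vases stands upright (within 0.1 rad), released and at rest, on the upper face of the tile of its own colour, its foot's centre within 15 mm of the tile's centre (horizontal distance between blue_vase and blue_tile below 0.015 m and z of blue_vase in the frame of blue_tile between 0.006 and 0.014 m and angle between each of blue_vase, green_vase, red_vase's own z axis and vertical below 0.1 rad and linear speed of each of blue_vase, green_vase, red_vase below 0.02 m/s and angular speed of each of blue_vase, green_vase, red_vase below 0.2 rad/s and contact force between each of blue_vase, green_vase, red_vase and the fingers below 0.1 N and horizontal distance between green_vase and green_tile below 0.015 m and z of green_vase in the frame of green_tile between 0.006 and 0.014 m and horizontal distance between red_vase and red_tile below 0.015 m and z of red_vase in the frame of red_tile between 0.006 and 0.014 m); the robot touches nothing.
It fails at once if a vase is dropped (moves at over 0.5 m/s while not held, as after a fall of some 13 mm) ((contact force between blue_vase and the fingers below 0.1 N and linear speed of blue_vase above 0.5 m/s) or (contact force between green_vase and the fingers below 0.1 N and linear speed of green_vase above 0.5 m/s) or (contact force between red_vase and the fingers below 0.1 N and linear speed of red_vase above 0.5 m/s)).
It fails at once if a vase stands on the bare bench (height (world z) of any of blue_vase, green_vase, red_vase below 0.004 m).
It fails at once if a vase is tipped over (more than 0.5 rad) (angle between any of blue_vase, green_vase, red_vase's own z axis and vertical above 0.5 rad).
It fails at once if a vase is slammed down (more than 80 N between it and a tile or the bat) (contact force between any of blue_vase, green_vase, red_vase and blue_tile above 80 N or contact force between any of blue_vase, green_vase, red_vase and green_tile above 80 N or contact force between any of blue_vase, green_vase, red_vase and red_tile above 80 N or contact force between any of blue_vase, green_vase, red_vase and spare_bat above 80 N).
It fails at once if the clay vase, the jar or the cup is pushed more than 20 mm (distance of any of raw_vase, glaze_jar, cup from where it was at the start of the episode above 0.02 m).
It also fails if it takes over 112 s, if anything falls off the work surface, if the arm or the gripper's body presses on something with over 40 N, if the wrist force passes 120 N, or if a joint passes its speed limit or range.

ROBOT

A 7-joint arm with a two-finger parallel gripper is mounted at the origin on the work surface. World frame = base frame: x ahead of the robot, y to its left, z up, the work surface at z = 0. Lengths are in mm, angles in rad, forces in N, time in s.
With the tool pointing down it reaches from about 400 to 850 mm from the base axis. Payload 4.4 kg.
Tool frame: the origin (TCP) lies midway between the tips of the shut fingers; the grasp point (between the pads) lies 19 mm behind it (ctrl.grip_depth is the distance from the TCP to the grasp point, in mm); z points along the fingers, y is the direction in which the jaws open and shut (so a half turn about z gives the same grasp; the last joint's range is limited). The gripper opens to 94 mm and grips with 3 to 60 N. Pads are 16 mm wide; open, the fingers measure 119 mm over their backs; the gripper's body (75 mm by 177 mm) begins 78 mm behind the grasp point.
Start: joints at [1.216, 0.628, 0.038, 1.517, -0.027, 0.996, -0.02], TCP at [185.15, -623.087, 205.478] pointing down, gripper open.
Joint ranges: [-3.06, 3.06], [-0.37, 2.12], [-1.25, 1.32], [0.18, 2.47], [-1.1, 4.24], [0.23, 1.98], [-2.94, 2.94]. Speed limits (rad/s): [2.57, 2.57, 3.14, 3.14, 3.14, 3.14, 3.14].

INTERFACE

Orientations are given as a 3x3 rotation matrix whose columns are the frame's x, y, z axes.
In Python, from station import ctrl gives the robot as it stands. Calls block until the motion is done:
- ctrl.move_ptp(position, orientation): joint-space move of the TCP to a pose.
- ctrl.move_l(position, feed=150, rotation=None): straight line of the TCP; rotation=None keeps the orientation; feed is the mean speed in mm/s.
- ctrl.set_joints(angles): joint-space move.
- ctrl.release() and ctrl.grasp(squeeze=None): open the fingers fully, or close them until they stop; squeeze is the grip in N (None keeps the last).
- ctrl.wait(seconds).
- ctrl.ik(position, orientation): joint angles nearest the present ones, or None.
- ctrl.observe(): the state.
- ctrl.capture(name): name is "scene" or "top" or "wrist"; returns the picture (420x560x3 uint8, blue, green, red); there is no depth.
- ctrl.camera_info(name): a dict with "fx", "fy", "cx", "cy" (pixels), "k1" (the pictures are not rectified: a ray, as slopes to the right and down, at radius r is drawn at 1 + k1 r^2 times it, then the intrinsics apply), "view" (4x4, takes a point from world to camera coordinates). Camera axes: x right, y down, z forward; pixel columns grow to the right and rows downward; lengths in mm; the calibration is good to about 2 mm. A picture is of the moment at which its call begins: read the wrist's pose just before it. camera_info takes no time and is no camera call; for the wrist camera it gives the pose at the moment of the call.
A pose or a line that the arm cannot do raises ctrl.PlanningError and nothing moves.
- ctrl.close_job(): hands the job in, once; it reports no verdict.
The state is a dict: "t": time; "joint_pos": joint angles; "qvel": joint speeds; "effort": joint torques, N m; "eef_pos": TCP position; "tcp_rot": TCP orientation; "contact_force": force on the tool from outside, world axes, zero at the start; "wrist_torque": the same for the moment, N m; "finger_gap": finger opening in mm.
Only numpy, scipy, OpenCV 4.12 (cv2) and the standard library are available. Lean on these libraries where they do the work, as an engineer would, in place of code of your own. Each camera call takes 0.05 s, during which the arm holds its last target. There are 200 camera calls.

## Working session

There is one attempt and no reset: what is moved stays moved. The work goes in short steps, each a Python script; the robot and the scene stay as the last script left them, time stands still between calls to the robot, and variables do not carry over. Pictures are saved under pics/ and viewed, about 12 in all and at most 16, crops included, and the job is handed in when it is done.

```bash
mkdir -p pics; ls
python3 - <<'E'
from station import ctrl
import cv2
for n in("top","scene"):
    cv2.imwrite(f"pics/{n}0.png",ctrl.capture(n)); i=ctrl.camera_info(n); print(n,i)
print(ctrl.observe()["t"],ctrl.observe()["tcp_rot"])
E
```

```text
pics
top {'fx': 542.1115060718193, 'fy': 542.1115060718193, 'cx': 279.23291463682364, 'cy': 210.85600882641901, 'k1': 0.012324881565676382, 'view': array([[ 2.11691635e-02, -9.99701006e-01,  1.22378857e-02,
        -2.89185472e+01],
       [-9.82185127e-01, -2.30812185e-02, -1.86492988e-01,
         5.11755021e+02],
       [ 1.86719693e-01, -8.07196874e-03, -9.82380069e-01,
         1.09067547e+03],
       [ 0.00000000e+00,  0.00000000e+00,  0.00000000e+00,
         1.00000000e+00]])}
scene {'fx': 389.697202760108, 'fy': 389.697202760108, 'cx': 279.94924406807905, 'cy': 210.34751512425615, 'k1': -0.05330602665141215, 'view': array([[-1.18660625e-01,  9.92875567e-01,  1.08519252e-02,
         7.53282720e+01],
       [ 8.49650624e-01,  1.07186980e-01, -5.16337844e-01,
        -4.03462192e+02],
       [-5.13822414e-01, -5.20486264e-02, -8.56316219e-01,
         1.03171028e+03],
       [ 0.00000000e+00,  0.00000000e+00,  0.00000000e+00,
         1.00000000e+00]])}
0.1 [[ 9.58591038e-01  2.84785874e-01 -4.78043265e-04]
 [ 2.84786275e-01 -9.58589768e-01  1.56001591e-03]
 [-1.39768891e-05 -1.63155743e-03 -9.99998669e-01]]
```

View pics/top0.png

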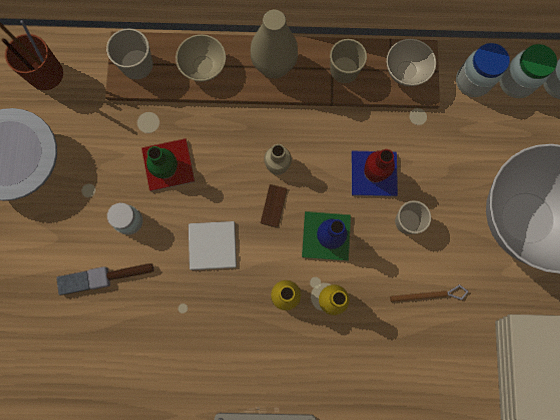

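View pics/scene0.png

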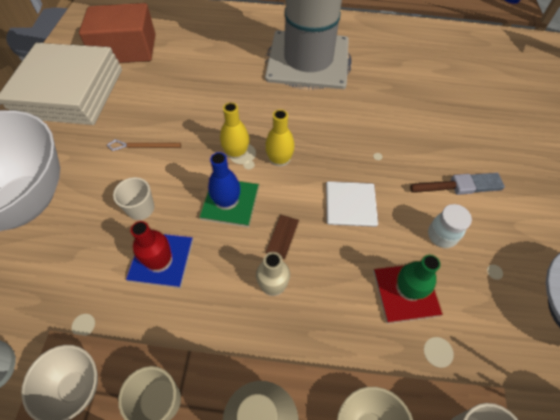

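The top view shows the blue vase on the green tile (327,237), green on red (165,165), red on blue (377,172). The bat is empty at (212,245), raw vase (278,157), jar (122,218), cup (413,218), and two yellow decoys near (285,294) and (335,299). The scene view agrees.

```bash
cat > vis.py <<'E'
import numpy as np, cv2
def rays(info, px):
    K=np.array([[info["fx"],0,info["cx"]],[0,info["fy"],info["cy"]],[0,0,1]])
    s=cv2.undistortPoints(np.float64(px).reshape(-1,1,2),K,np.array([info["k1"],0,0,0.]))[:,0]
    V=np.array(info["view"]); R=V[:3,:3]
    return -R.T@V[:3,3], np.c_[s,np.ones(len(s))]@R
def plane(info, px, z):
    o,d=rays(info,px); return (o+d*((z-o[2])/d[:,2])[:,None])[:,:2]
def tri(i1,p1,i2,p2):
    A=0;b=0;L=[]
    for i,p in((i1,p1),(i2,p2)):
        o,d=rays(i,[p]);d=d[0]/np.linalg.norm(d[0]);P=np.eye(3)-np.outer(d,d);A=A+P;b=b+P@o;L.append((P,o))
    x=np.linalg.solve(A,b); return x,sum(np.linalg.norm(P@(x-o)) for P,o in L)
def cmask(im,c):
    h,s,v=cv2.split(cv2.cvtColor(im,cv2.COLOR_BGR2HSV))
    if c=="white": return ((s<40)&(v>110)).astype(np.uint8)
    ok={"red":(h<8)|(h>172),"green":(h>45)&(h<90),"blue":(h>105)&(h<135)}[c]
    return (ok&(s>120)&(v>25)).astype(np.uint8)
def comp(m,seed):
    n,l,st,ce=cv2.connectedComponentsWithStats(m)
    k=min((k for k in range(1,n) if st[k,4]>=15),key=lambda k:np.hypot(*(ce[k]-seed))); return (l==k)
def tile(im,info,c,seed):
    x0,y0=int(seed[0])-45,int(seed[1])-45
    m=np.zeros(im.shape[:2],np.uint8); s=np.s_[max(y0,0):y0+90,max(x0,0):x0+90]; m[s]=cmask(im,c)[s]
    m=cv2.morphologyEx(m,cv2.MORPH_OPEN,np.ones((3,3)))
    ys,xs=np.nonzero(m)
    return cv2.minAreaRect(plane(info,np.c_[xs,ys],10).astype(np.float32))
def mouth(im,seed,r=14,thr=None):
    x0,y0=int(seed[0])-r,int(seed[1])-r
    v=cv2.resize(im[y0:y0+2*r,x0:x0+2*r].max(2),None,fx=4,fy=4,interpolation=cv2.INTER_CUBIC)
    t=thr or 38; m=(v<t).astype(np.uint8)
    c=comp(m,(4*r,4*r)); ys,xs=np.nonzero(c)
    return np.array([xs.mean(),ys.mean()])/4-.375+[x0,y0], c.sum()/16, v.min()
E
python3 - <<'E'
from vis import *
from station import ctrl
T=cv2.imread("pics/top0.png");S=cv2.imread("pics/scene0.png");ti=ctrl.camera_info("top");si=ctrl.camera_info("scene")
for c,a,b in(("red",(167,165),(408,292)),("blue",(375,173),(160,259)),("green",(327,236),(229,201)),("white",(212,245),(352,203))):
    for im,i,s in((T,ti,a),(S,si,b)): print(c,[np.round(x,1) for x in tile(im,i,c,s)])
for n,H,a,b in(("green",110,(154,153),(431,262)),("red",120,(386,155),(140,229)),("blue",130,(337,227),(218,158)),("raw",90,(278,152),(272,261)),("y1",120,(287,294),(231,107)),("y1b",120,(287,294),(280,114)),("y2",120,(339,299),(231,107))):
    p,A,m=mouth(T,a);q,B,k=mouth(S,b);x,e=tri(ti,p,si,q)
    print(n,p.round(1),A,m,q.round(1),B,k,x.round(1),e.round(1),"planeT",plane(ti,[p],10+H).round(1),"planeS",plane(si,[q],10+H).round(1))
print("jar",plane(ti,[(121,214)],75),"cup",plane(ti,[(414,216)],60), "cup2",plane(si,[(132,195)],60))
E
```

```text
red [array([618.5, 230.3]), array([100.2, 100. ]), np.float64(13.7)]
red [array([622. , 227.2]), array([ 99.5, 100.7]), np.float64(13.8)]
blue [array([ 609.7, -225.2]), array([97.8, 98.2]), np.float64(89.6)]
blue [array([ 613.4, -228. ]), array([97.4, 98.6]), np.float64(0.1)]
green [array([ 467.9, -119.4]), array([97.9, 97.7]), np.float64(87.0)]
green [array([ 471.8, -122.9]), array([95.7, 95.6]), np.float64(87.0)]
white [array([442.5, 125.5]), array([98.5, 97.2]), np.float64(4.2)]
white [array([447.7, 121.9]), array([101.9,  99.2]), np.float64(4.4)]
green [154.1 152.7] 88.1875 14 [431.  262.2] 114.1875 19 [611.8 235.6 116.6] 2.0 planeT [[611.  235.8]] planeS [[613.4 233.2]]
red [386.  155.6] 85.1875 16 [138.9 228. ] 90.1875 20 [ 614.8 -228.8  128.4] 3.3 planeT [[ 613.7 -226.8]] planeS [[ 615.9 -229.8]]
blue [336.7 226.5] 95.625 18 [217.8 158. ] 66.25 19 [ 467.5 -129.5  138.1] 3.1 planeT [[ 466.9 -127.7]] planeS [[ 469.1 -130.5]]
raw [277.5 150.3] 71.0 10 [272.4 259.9] 85.875 20 [629.5 -12.4  97.4] 3.1 planeT [[628.6 -10.9]] planeS [[630.7 -13.8]]
y1 [286.4 293. ] 69.875 7 [229.9 106.9] 28.5625 20 [349.8 -80.3 156.3] 97.4 planeT [[338.8 -33.7]] planeS [[ 333.7 -135.6]]
y1b [286.4 293. ] 69.875 7 [279.9 114.2] 31.5 20 [339.  -35.3 128.1] 3.1 planeT [[338.8 -33.7]] planeS [[340.9 -36.7]]
y2 [338.7 298.1] 84.5 8 [229.9 106.9] 28.5625 20 [ 331.8 -134.6  128.2] 3.0 planeT [[ 331.5 -132.8]] planeS [[ 333.7 -135.6]]
jar [[493.09730705 305.18936095]] cup [[ 505.75086966 -297.91244864]] cup2 [[ 514.6046032  -296.90528866]]
```

```bash
cat > mv.py <<'E'
import numpy as np
from station import ctrl
R=np.diag([1.,-1,-1])
H=dict(blue=130,green=110,red=120)
def carry(c,a,b):
    z=10+H[c]-20-ctrl.grip_depth; up=z+145
    ctrl.release(); ctrl.move_ptp([*a,max(up,240)],R)
    ctrl.move_l([*a,z],feed=140); ctrl.grasp(25)
    o=ctrl.observe(); print("gap",o["finger_gap"],"t",o["t"],o["eef_pos"])
    assert 24<o["finger_gap"]<36
    ctrl.move_l([*a,z+30],feed=60); ctrl.move_l([*a,up],feed=150)
    print("gap",ctrl.observe()["finger_gap"])
    ctrl.move_l([*b,up],feed=170)
    ctrl.move_l([*b,z+12],feed=130); ctrl.wait(.3); f0=ctrl.observe()["contact_force"][2]
    for d in np.arange(6,-2.1,-1):
        ctrl.move_l([*b,z+d],feed=12); f=ctrl.observe()["contact_force"][2]
        if d<4 and f-f0>2: break
    print("down at",d,"df",f-f0,ctrl.observe()["eef_pos"])
    ctrl.release(); ctrl.wait(.2)
    ctrl.move_l([*b,max(up,240)],feed=150); print("t",ctrl.observe()["t"])
E
python3 - <<'E'
from mv import *
from vis import *
for p in((468,-129),(445,124),(612,234),(615,-228)): print(ctrl.ik([*p,100],R) is not None, ctrl.ik([*p,260],R) is not None)
carry("blue",(468,-129),(445,124))
T=ctrl.capture("top");cv2.imwrite("pics/top1.png",T)
S=ctrl.capture("scene");cv2.imwrite("pics/scene1.png",S)
cv2.imwrite("pics/both1.png",cv2.resize(np.hstack([T,S]),(800,300)))
E
```

```text
True True
True True
True True
True True
gap 28.640389104630916 t 4.5583 [ 467.95962754 -129.06642417  101.13246175]
gap 28.890971558441702
down at -1.0 df 9.53253552745472 [445.13427913 123.75767722 100.97725915]
t 14.0583
```

View pics/both1.png

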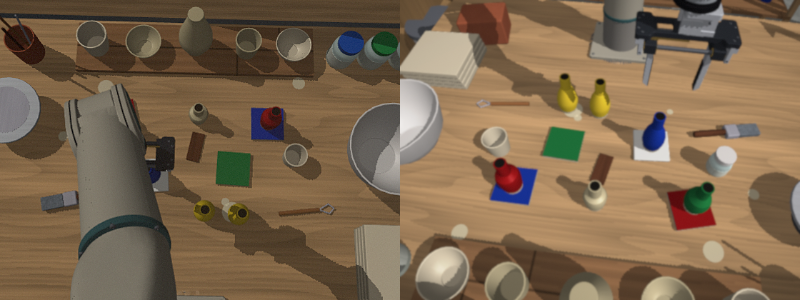

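The blue vase stands upright on the bat (about 655,120 in the scene half) and the green tile is clear. I'll measure that tile unobstructed, check the blue vase, and continue with green.

Run:
```python
from mv import *
from vis import *
ti=ctrl.camera_info("top");si=ctrl.camera_info("scene");T=cv2.imread("pics/top1.png");S=cv2.imread("pics/scene1.png")
g=[np.array(tile(T,ti,"green",(327,236))[0]),np.array(tile(S,si,"green",(229,201))[0])]; print(g)
q,A,_=mouth(S,(356,163)); print("blue S",plane(si,[q],140),A,"bat S 447.7 121.9")
b=(g[0]+g[1])/2; assert np.hypot(*(b-[470,-121]))<5
carry("green",(612,234.5),b)
T=ctrl.capture("top");S=ctrl.capture("scene")
cv2.imwrite("pics/top2.png",T);cv2.imwrite("pics/scene2.png",S)
cv2.imwrite("pics/both2.png",cv2.resize(np.hstack([T,S]),(800,300)))
```

```text
[array([ 467.84558105, -119.62182617]), array([ 471.76370239, -123.00813293])]
blue S [[445.99900275 123.18089934]] 64.9375 bat S 447.7 121.9
gap 28.996206942147143 t 17.4833 [611.96653294 234.34897555  81.09429286]
gap 29.169184853627847
down at -1.0 df 8.581094305282189 [ 469.91985782 -121.59646981   80.88688392]
t 27.8333
```

View pics/both2.png

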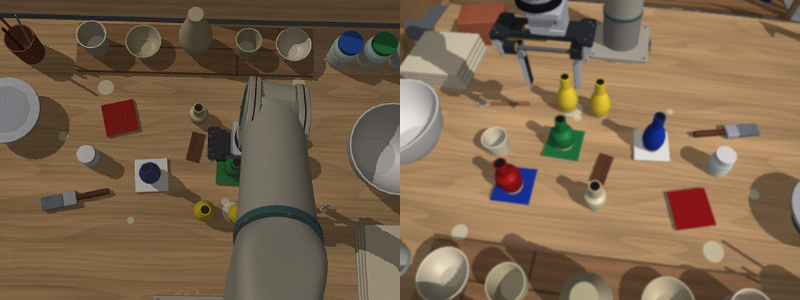

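Green stands on the green tile (about 562,135 in the scene half), and the red tile is free. Red is next.

Run:
```python
from mv import *
from vis import *
ti=ctrl.camera_info("top");si=ctrl.camera_info("scene");T=cv2.imread("pics/top2.png");S=cv2.imread("pics/scene2.png")
g=[np.array(tile(T,ti,"red",(167,165))[0]),np.array(tile(S,si,"red",(408,292))[0])]; print(g)
p,A,_=mouth(T,(210,239));q,B,_=mouth(S,(356,163)); bl=(plane(ti,[p],140)[0],plane(si,[q],140)[0]);print("blue",bl,A,B)
b=(g[0]+g[1])/2; assert np.hypot(*(b-[620,229]))<6
carry("red",(614.8,-228.3),b)
T=ctrl.capture("top");S=ctrl.capture("scene")
cv2.imwrite("pics/top3.png",T);cv2.imwrite("pics/scene3.png",S)
cv2.imwrite("pics/both3.png",cv2.resize(np.hstack([T,S]),(800,300)))
```

```text
[array([618.76715088, 230.41567993]), array([621.73535156, 226.97479248])]
blue (array([440.30435038, 119.11473606]), array([446.01792285, 123.23820793])) 5.5 65.6875
gap 29.395603554185186 t 31.125 [ 614.74704605 -228.43332691   91.11354119]
gap 28.926838350742127
down at -1.0 df 8.609481323946348 [620.45359971 228.62286444  91.0716752 ]
t 41.85
```

View pics/both3.png

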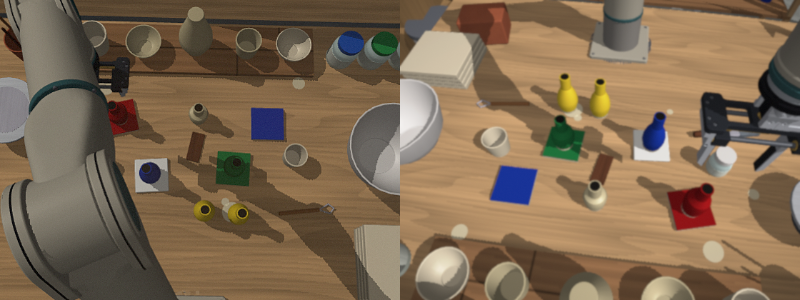

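Red stands on the red tile and the blue tile is clear. The last move is blue from the bat to the blue tile.

Run:
```python
from mv import *
from vis import *
ti=ctrl.camera_info("top");si=ctrl.camera_info("scene");T=cv2.imread("pics/top3.png");S=cv2.imread("pics/scene3.png")
g=[np.array(tile(T,ti,"blue",(375,173))[0]),np.array(tile(S,si,"blue",(160,259))[0])]; print(g)
b=(g[0]+g[1])/2; assert np.hypot(*(b-[611.5,-226.6]))<6
carry("blue",(445,124),b)
ctrl.move_ptp([185,-623,300],R)
T=ctrl.capture("top");S=ctrl.capture("scene")
cv2.imwrite("pics/top4.png",T);cv2.imwrite("pics/scene4.png",S)
cv2.imwrite("pics/both4.png",cv2.resize(np.hstack([T,S]),(800,300)))
for n,h in(("green",110),("red",120),("blue",130)):
    t={"green":(470,-121.3),"red":(620.2,228.7),"blue":b}[n]
    for im,i in((T,ti),(S,si)):
        w=np.array(i["view"])@[*t,h+10,1]; s=(i["fx"]*w[0]/w[2]+i["cx"],i["fy"]*w[1]/w[2]+i["cy"])
        p,A,_=mouth(im,s); print(n,A,"mouth-tile",(plane(i,[p],h+10)[0]-t).round(1))
print(ctrl.observe()["t"])
```

```text
[array([ 609.7298584 , -225.36312866]), array([ 613.37231445, -227.99905396])]
gap 29.049320454487333 t 45.1917 [444.96043634 123.91817239 101.14650993]
gap 29.06309596522963
down at -1.0 df 7.928640869297075 [ 611.85095748 -226.81251259  101.17988789]
t 55.4833
green 91.75 mouth-tile [-1.   1.9]
green 68.5 mouth-tile [ 1.1 -0.9]
red 88.1875 mouth-tile [-0.8  1.9]
red 107.0 mouth-tile [ 1.3 -0.9]
blue 89.75 mouth-tile [-1.   1.9]
blue 95.125 mouth-tile [ 1.1 -0.9]
57.6833
```

View pics/both4.png

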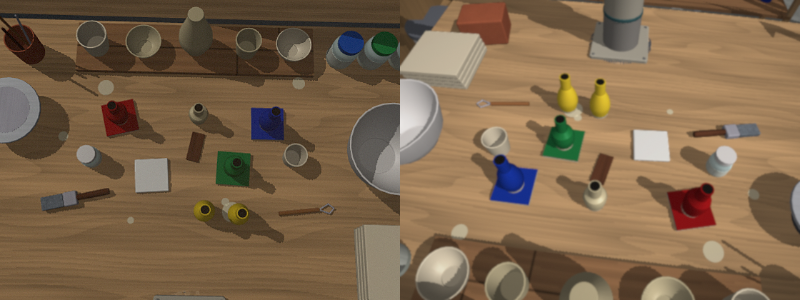

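All three vases stand on their own tiles with the mouths within about 2 mm of the tile centres, and the bystanders look unmoved. The robot is clear, so I'm handing in.

```bash
python3 -c "
from station import ctrl
print(ctrl.observe()['contact_force']); ctrl.close_job()"
```

```text
[-0.56500026 -0.13022247  0.13826893]
the job is handed in; nothing more can be done
```

I parked the blue vase on the plaster bat, then moved green to the green tile, red to the red tile and blue to the blue tile. The last check was at about 58 s of the 112 s limit, and I then handed the job in; it reports no verdict.

- **Placing:** In both cameras, each vase's mouth is within about 2.2 mm of its tile's centre. The vases look upright in the last pictures. Each touched down with about 8 to 10 N and was released there.
- **Bystanders:** The clay vase, jar and cup look unmoved. I judged this by eye from the pictures and did not measure it.
- **Disagreement:** The top and scene cameras differ by a steady 3 to 5 mm on the tile positions. I averaged them, and the difference is well inside the 15 mm tolerance.
- **Failed check:** One top-view reading of the parked blue vase did not find the mouth properly (only 5.5 px of dark area). I dropped it and used the scene view and the gripper position instead.

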